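Load the mould and snap the toggle clamp shut

TASK

With the fingertips only, push the wooden mould box along its channel until it is fully home against the stop, then push the toggle clamp's upright handle over and down, away from the mould, past its dead point until it snaps into lock. Do not grip the mould or the handle and do not lift the mould; leave it home under the clamp, and leave the other things on the bench where they are.

Things in the scene. Friction and masses are not known exactly. Their poses are not given: they have to be found in the camera images.
- fixture: Plywood board 260 (x) x 410 (y) x 18 mm, fixed to the bench, yaw up to 0.4 rad. Origin: on the bench, z up; board spans y -200 to 210 mm. The mould's channel is centred on x = -30 mm, between two aluminium rails 12 mm wide, 14 mm above the board, 84 mm apart, y -160 to 30 mm. At its +y end stand the stop and, on the same line, the toggle clamp (y 50 to 115 mm, its frame 98 mm above the bench).
- mould: Loose closed wooden mould box, 80 (x) x 100 (y, along the channel) x 50 mm high, 0.3 to 0.65 kg, white pour collar 10 mm high on top. Origin: centre of its underside, 18 mm above the bench; axes parallel to the fixture's. It lies between the rails, 2 mm to spare each side, 30 to 75 mm short of the stop; pushed to fixture +y it ends with its +y end on the stop, origin at fixture (-30, -20) mm.
- stop_face (a point): Point on the face of the aluminium stop (70 mm wide, top 50 mm above the bench) that the mould's +y end must meet: mid-width, 43 mm above the bench, fixture frame (-30, 30, 43) mm. Axes of the fixture.
- handle_hinge (a point): Centre of the clamp handle's hinge, fixture frame (-30, 85, 90) mm; the hinge axis is level, along the fixture's x. Axes of the fixture.
- handle_end (a point): Free end of the clamp handle, on its centre line, 115 mm from the hinge. z points outward along the handle, x along the hinge axis; the -y side is the one to push on. The last 80 mm is a black rubber grip, 20 mm wide (x) and 14 mm thick (y), the rest a steel bar.
- spindle_tip (a point): Rubber tip of the clamp's holding arm, a 78 mm steel arm linked to the handle, on the mould's side of it. Raised 1 rad when the handle is open: tip well clear of the mould, all of it below 165 mm above the bench and beyond fixture y = 0. It comes down on the mould's lid as the handle goes over. Not to be pushed.
- clamp_handle (a joint): Handle angle, rad; its elevation above level = 1.72 - value. 0: open, upright, leaning 0.15 to -y; grows as it swings to fixture +y and down. Starts at 0. A spring resists, at most about 8 N at 85 mm from the hinge, near 0.6. Dead point 1.15: released before it, it springs back to open; past it, it snaps by itself to its stop at 1.6 and stays locked.
- cup: small white plastic cup, 56 mm wide, 55 mm high, standing on the board's free strip (fixture x = 75 to 95 mm); leave alone
- test_bar: plaster test bar 22 x 85 x 7 mm lying on the board's free strip (fixture x = 60 to 100 mm); origin: centre of its underside; leave alone
- pipe_offcut: white plastic pipe offcut, 42 mm wide, 50 mm high, standing on the board's free strip (fixture x = 60 to 100 mm); leave alone
- squeeze_yellow: yellow squeeze bottle, 68 mm wide, 170 mm high, on the bench to the robot's left; leave alone
- squeeze_pink: pink squeeze bottle, 68 mm wide, 150 mm high, on the bench to the robot's left; leave alone
- tub: clear plastic tub, 120 mm wide, 110 mm high, on the bench to the robot's right; leave alone
- screwdriver: screwdriver lying on the bench to the robot's right; leave alone
There are look-alikes about, which are no part of the job. Of the things that look like the mould, the largest one is meant.

How it is judged:
On the way, in this order (a step that is already met when the one before it is completed fails the run):
1. the mould is pushed home against the stop while the clamp is still open (y of mould in the frame of fixture between -0.023 and -0.015 m and z of mould in the frame of fixture below 0.021 m and angle between mould's own z axis and vertical below 0.05 rad and value of joint clamp_handle below 0.6 rad), for 0.2 s.
2. the handle has snapped over into lock (value of joint clamp_handle above 1.5 rad), for 0.2 s.
At the end, for the whole second after the job is handed in: The mould rests flat on the board with its end within 3 mm of the stop, and the clamp handle stays locked (joint above 1.5 rad of 1.6) (y of mould in the frame of fixture between -0.023 and -0.015 m and z of mould in the frame of fixture below 0.021 m and angle between mould's own z axis and vertical below 0.05 rad and value of joint clamp_handle above 1.5 rad and linear speed of mould below 0.01 m/s); the robot touches nothing.
It fails at once if the mould is gripped: it is between the fingers, touched by them (contact force between the fingers and mould above 0.5 N and (x of the grasp point in the frame of mould between -0.038 and 0.038 m and y of the grasp point in the frame of mould between -0.048 and 0.048 m and z of the grasp point in the frame of mould between 0 and 0.048 m)).
It fails at once if the handle is gripped: it is between the fingers, touched by them (contact force between the fingers and fixture above 0.5 N and (x of the grasp point in the frame of handle_end between -0.008 and 0.008 m and y of the grasp point in the frame of handle_end between -0.005 and 0.005 m and z of the grasp point in the frame of handle_end between -0.08 and 0 m)).
It fails at once if the mould is lifted off the board (more than 8 mm) or tipped (z of mould in the frame of fixture above 0.026 m or angle between mould's own z axis and vertical above 0.2 rad).
It fails at once if one of the other things on the bench or the board is moved by more than 30 mm (distance of any of cup, test_bar, pipe_offcut, squeeze_yellow, squeeze_pink, tub, screwdriver from where it was at the start of the episode above 0.03 m).
It also fails if it takes over 51 s, if anything falls off the work surface, if the arm or the gripper's body presses on something with over 40 N, if the wrist force passes 120 N, or if a joint passes its speed limit or range.

ROBOT

A 7-joint arm with a two-finger parallel gripper is mounted at the origin on the work surface. World frame = base frame: x ahead of the robot, y to its left, z up, the work surface at z = 0. Lengths are in m, angles in rad, forces in N, time in s.
With the tool pointing down it reaches from about 0.35 to 0.9 m from the base axis. Payload 19.9 kg.
Tool frame: the origin (TCP) lies midway between the tips of the shut fingers; the grasp point (between the pads) lies 19 mm behind it (tcp_to_grasp is the distance from the TCP to the grasp point, in m); z points along the fingers, y is the line along which they close (so a half turn about z gives the same grasp; the last joint's range is limited). The gripper opens to 85 mm and grips with 20 to 120 N. Pads are 22 mm wide; open, the fingers measure 114 mm over their backs; the gripper's body (76 mm by 85 mm) begins 54 mm behind the grasp point. The pads swing forward as they close: fully open they stand 13 mm farther back than shut.
Start: joints at [-1.244, 0.417, -0.01, 1.614, 0.005, 1.111, -0.053], TCP at [0.225, 0.583, 0.231] pointing down, gripper open.
Joint ranges: [-2.81, 2.81], [-0.39, 2.02], [-1.27, 1.25], [0.06, 2.57], [-1.19, 4.33], [0.19, 2], [-2.82, 2.82]. Speed limits (rad/s): [1.89, 1.89, 2.39, 2.39, 3.01, 3.01, 3.01].

INTERFACE

Orientations are given as a rotation vector (axis times angle).
In Python, from cell import * gives the robot as it stands. The module is installed in compiled form; this text tells all that it offers.
- The arm moves only by the tool move_arm, never from a script. Its argument "series" is a list that holds one entry, the list of rows, each a list of 5 numbers: the finger opening in m, from 0 to 0.0854, then the shift along the world's x, y, z in m, then the turn about the world's z in rad. In form: [[[jaw, tx, ty, tz, spin], ...]]. A call has exactly 8 rows; each row is the pose to reach, as a shift and turn from the pose commanded when the call began; what a row does not reach only later rows make up. A row lasts 1/10 s, in which the tool goes at most 50 mm and 8.59 degrees, less where a joint would pass 70% of its speed; a pose out of reach is approached as far as the arm can. A call with a gripper value outside its range is refused whole. The fingers move at their own pace and stop on an object; "force" is the grip in N (left out, the last holds). Time passes only in rows, so rows that repeat a pose let the fingers close, or fill a call up. It gives the time, the measured TCP pose, the force, the opening and the grip force at its end, in the units of the state.
- observe(): the state, without advancing time (a new reading comes with each control period).
- capture(name): name is "scene" or "top"; returns a dict with "color" (480x640x3 uint8, red, green, blue), "intrinsics" (3x3 intrinsics, pixels), "rvec" (rotation vector, rad) and "tvec" (3), from world to camera coordinates, as OpenCV has them. Camera axes: x right, y down, z forward; pixel columns grow to the right and rows downward; lengths in m; the calibration is good to about 2 mm. A picture is of the moment at which its call begins. There is no depth.
- sign_off(): hands the job in; it is judged then, once.
Trained networks look in a picture, given as the dict that the camera call returned (one of the last four; its "shot" number tells which), for a name from the list of things; names that differ only in an ending like _2 or _b are one class to them, and where a whole thing is asked for, a point or a joint stands for the part that bears it (a point fixed in the world has none). Each returns a list of dicts, best first, with "score" (0 to 1); they miss things now and then, are a little off and sometimes report something else, mostly with a low value. They report only what shows in the picture. A call takes as long as a camera call. They do not tell look-alikes from the thing itself.
- look_for(picture, thing): "rect" ([left, top, width, height] in pixels, round what is visible of it).
- mark_of(picture, thing): "point" ([column, row] in pixels: a listed point, or the origin of a listed thing).
The state is a dict: "time_s": time; "joint_positions": joint angles; "qvel": joint speeds; "effort": joint torques, N m; "position": TCP position; "eef_rot": TCP orientation; "wrist_force": force on the tool from outside, world axes, zero at the start; "wrist_torque": the same for the moment, N m; "finger_gap": finger opening in m; "finger_force": force on a finger pad.
Only numpy, scipy, OpenCV 4.12 (cv2) and the standard library are available. Lean on these libraries where they do the work, as an engineer would, in place of code of your own. Each camera call takes 0.05 s, during which the arm holds its last target. There are 200 camera calls.

## Working session

There is one attempt and no reset: what is moved stays moved. The work goes in short steps, Python scripts to look and compute and a tool call to move; the robot and the scene stay as the last step left them, time stands still between calls to the robot, and variables do not carry over. Pictures are saved under pics/ and viewed, at most 10 in all, crops included, and the job is handed in when it is done.

Besides the shell and the picture viewer there is one more tool, called as name(argument=value, ...) on one line, values as JSON. move_arm: Moves the arm, as the interface text tells. Its arguments: {"type":"object","properties":{"series":{"type":"array"},"force":{"type":"number"}},"required":["series"]}

```bash
mkdir -p pics; cat > h.py <<'E'
from cell import *
import numpy as np, cv2
def cam(p):
    R=cv2.Rodrigues(np.array(p["rvec"],float))[0]; return np.array(p["intrinsics"],float),R,np.array(p["tvec"],float).ravel()
def ray(p,uv,z):
    K,R,t=cam(p); d=R.T@np.linalg.inv(K)@np.array([uv[0],uv[1],1.]); c=-R.T@t
    return c+d*(z-c[2])/d[2]
def proj(p,X):
    K,R,t=cam(p); x=(K@(R@np.atleast_2d(X).T+t[:,None])).T; return x[:,:2]/x[:,2:]
def save(p,n): cv2.imwrite("pics/"+n,cv2.cvtColor(p["color"],cv2.COLOR_RGB2BGR))
E
python3 - <<'E'
from h import *
hs={"mould":.018,"stop_face":.043,"handle_hinge":.09,"handle_end":.2,"fixture":0,"spindle_tip":.14,"cup":.018,"pipe_offcut":.018,"test_bar":.018,"tub":0,"squeeze_yellow":0,"squeeze_pink":0}
P={n:capture(n) for n in("scene","top")}
for n,p in P.items():
    save(p,n+".png")
    K,R,t=cam(p);print(n,"cam",(-R.T@t).round(3))
    for k,z in hs.items():
        print(k,[(np.round(m["point"]).tolist(),round(m["score"],2),ray(p,m["point"],z)[:2].round(3).tolist()) for m in mark_of(p,k)[:3]])
    print("rect",[(np.round(m["rect"]).tolist(),round(m["score"],2)) for m in look_for(p,"mould")])
o=observe();print(o["time_s"],o["position"],o["eef_rot"],o["wrist_force"])
E
```

```text
scene cam [ 1.05  -0.684  0.756]
mould [([268.0, 251.0], 0.95, [0.354, 0.03]), ([310.0, 294.0], 0.8, [0.554, -0.043]), ([232.0, 287.0], 0.78, [0.379, -0.139])]
stop_face [([339.0, 266.0], 0.72, [0.567, 0.063])]
handle_hinge [([356.0, 246.0], 0.86, [0.589, 0.107]), ([355.0, 205.0], 0.59, [0.478, 0.28])]
handle_end [([354.0, 203.0], 0.74, [0.563, 0.128])]
fixture [([342.0, 288.0], 0.96, [0.597, 0.038])]
spindle_tip [([340.0, 237.0], 0.46, [0.572, 0.056])]
cup [([330.0, 328.0], 0.55, [0.658, -0.107])]
pipe_offcut [([310.0, 294.0], 0.71, [0.554, -0.042]), ([401.0, 270.0], 0.58, [0.692, 0.173]), ([128.0, 369.0], 0.48, [0.39, -0.445])]
test_bar [([368.0, 296.0], 0.47, [0.672, 0.037])]
tub [([178.0, 414.0], 0.66, [0.543, -0.446])]
squeeze_yellow [([332.0, 329.0], 0.7, [0.656, -0.092]), ([400.0, 217.0], 0.62, [0.555, 0.432])]
squeeze_pink [([401.0, 272.0], 0.6, [0.686, 0.187]), ([366.0, 200.0], 0.58, [0.411, 0.462])]
rect [([255.0, 237.0, 26.0, 28.0], 0.83), ([284.0, 266.0, 55.0, 47.0], 0.72), ([212.0, 266.0, 34.0, 30.0], 0.67), ([352.0, 286.0, 27.0, 18.0], 0.32)]
top cam [ 0.352 -0.002  1.3
[... 431 characters left out ...]
([168.0, 235.0], 0.3, [0.537, 0.367])]
cup [([363.0, 194.0], 0.78, [0.658, -0.11])]
pipe_offcut [([307.0, 220.0], 0.64, [0.591, 0.038]), ([258.0, 186.0], 0.46, [0.685, 0.169])]
test_bar [([311.0, 184.0], 0.71, [0.687, 0.027])]
tub [([492.0, 234.0], 0.88, [0.55, -0.447]), ([310.0, 220.0], 0.73, [0.595, 0.032])]
squeeze_yellow [([168.0, 235.0], 0.93, [0.558, 0.41]), ([298.0, 225.0], 0.25, [0.581, 0.064])]
squeeze_pink [([155.0, 288.0], 0.73, [0.419, 0.44])]
rect [([291.0, 299.0, 33.0, 35.0], 0.92), ([358.0, 294.0, 33.0, 31.0], 0.81), ([321.0, 208.0, 39.0, 41.0], 0.74)]
1.4 [0.22526532 0.58295358 0.23124849] [ 5.75970864e-01  3.08833104e+00 -1.85447628e-04] [ 0.04428929  0.76148955 -0.19191141]
```

```bash
python3 - <<'E'
from h import *
a=cv2.imread("pics/scene.png")[170:370,190:460]; b=cv2.imread("pics/top.png")[140:350,230:440]
cv2.imwrite("pics/c1.png",np.hstack([cv2.resize(a,(430,int(430*200/270)),interpolation=2) if 0 else cv2.copyMakeBorder(cv2.resize(a,(430,318)),0,52,0,0,0),cv2.resize(b,(370,370),interpolation=2)]))
E
```

```text
(no output)
```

View pics/c1.png

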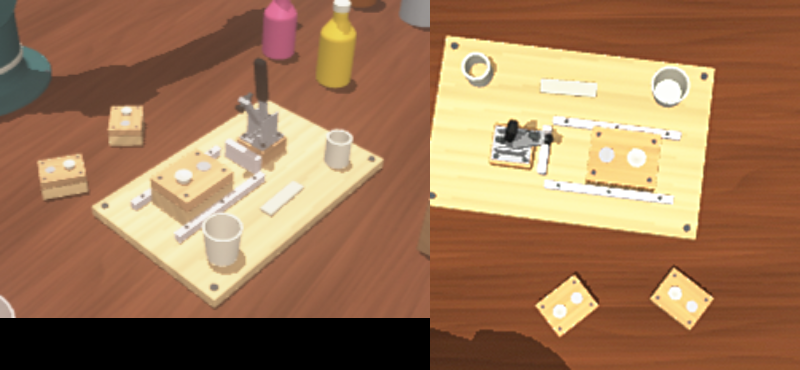

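View pics/scene.png

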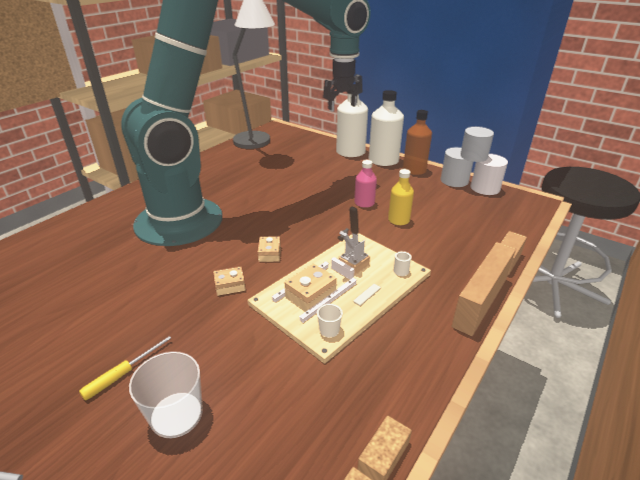

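Mould candidates in the scene view are (310,294) between the rails on the board, (268,251) and (232,287) loose on the bench. The one at (310,294) is the largest and the only one in the channel, and the crop confirms it. Next I fit the board pose.

```bash
cat > fit.py <<'E'
from h import *
from scipy.optimize import least_squares
P={n:capture(n) for n in("scene","top")}
F={"stop_face":(-.03,.03,.043),"handle_hinge":(-.03,.085,.09),"fixture":(0,0,0),"handle_end":(-.03,.0679,.2037)}
obs=[]
for n,p in P.items():
    for k,X in F.items():
        m=mark_of(p,k)
        if m: obs.append((n,X,m[0]["point"],k))
# board outline corners from the top view
p=P["top"];im=p["color"];hsv=cv2.cvtColor(im,cv2.COLOR_RGB2HSV)
m=((hsv[...,2]>185)&(hsv[...,1]>50)&(hsv[...,1]<160)).astype(np.uint8)
m=cv2.morphologyEx(m,cv2.MORPH_CLOSE,np.ones((3,3)))
c=max(cv2.findContours(m,0,1)[0],key=cv2.contourArea)
W=np.array([ray(p,u,.018)[:2] for u in c[:,0]],np.float32)
(r,s,a)=cv2.minAreaRect(W*1000);print("rect",r,s,a)
def T(q,X):
    X=np.array(X,float);c,s=np.cos(q[2]),np.sin(q[2]);return np.array([q[0]+c*X[0]-s*X[1],q[1]+s*X[0]+c*X[1],X[2]])
def res(q): return np.concatenate([(proj(P[n],T(q,X))[0]-u) for n,X,u,k in obs])
s=least_squares(res,[.6,.035,-.12],loss="soft_l1");q=s.x;print("marks",q.round(4))
for (n,X,u,k),e in zip(obs,res(q).reshape(-1,2).round(1)):print(n,k,e)
for n,p in P.items():
    for mm in mark_of(p,"mould"):
        w=ray(p,mm["point"],.018)[:2]-q[:2];print(n,"mould fix",[round(float(v),3) for v in(np.cos(q[2])*w[0]+np.sin(q[2])*w[1],-np.sin(q[2])*w[0]+np.cos(q[2])*w[1])],mm["score"])
    v=cv2.cvtColor(p["color"],cv2.COLOR_RGB2BGR)
E
python3 fit.py
```

```text
rect (599.9344482421875, 35.71795654296875) (410.69622802734375, 261.17486572265625) 82.16185760498047
marks [ 0.5973  0.0324 -0.1374]
scene stop_face [3.7 1.1]
scene handle_hinge [-0.1 -2.3]
scene fixture [-1.3  0.3]
scene handle_end [0.6 1.4]
top stop_face [-2.  -0.6]
top handle_hinge [-2.3  1.4]
top fixture [1.1 0.2]
top handle_end [1.6 0.3]
scene mould fix [-0.022, -0.081] 0.8
scene mould fix [-0.239, -0.035] 0.73
scene mould fix [-0.195, -0.199] 0.6
scene mould fix [0.069, 0.009] 0.35
top mould fix [-0.029, -0.08] 0.86
top mould fix [-0.213, -0.189] 0.68
top mould fix [-0.255, -0.025] 0.56
top mould fix [0.005, 0.002] 0.2
```

move_arm(series=[[[0.0,0.03,-0.04,0.02,0],[0.0,0.06,-0.08,0.04,0.05],[0.0,0.09,-0.12,0.04,0.1],[0.0,0.12,-0.16,0.04,0.1],[0.0,0.14,-0.2,0.04,0.1],[0.0,0.16,-0.24,0.04,0.1],[0.0,0.18,-0.28,0.04,0.1],[0.0,0.2,-0.32,0.04,0.1]]])

```text
time_s: 2.8
position: [0.4258, 0.2612, 0.2715]
eef_rot: [0.421, 3.113, 0.001]
wrist_force: [0.6, 0.9, 0.8]
finger_gap: 0.0
finger_force: 0.0
```

move_arm(series=[[[0.0,0.015,-0.046,0,0.06],[0.0,0.03,-0.092,0,0.131],[0.0,0.044,-0.138,0,0.131],[0.0,0.058,-0.184,0,0.131],[0.0,0.072,-0.23,0,0.131],[0.0,0.086,-0.276,0,0.131],[0.0,0.1,-0.322,0,0.131],[0.0,0.114,-0.368,0,0.131]]])

```text
time_s: 3.6
position: [0.5396, -0.1069, 0.2715]
eef_rot: [0.216, 3.133, 0.0]
wrist_force: [1.4, 1.5, 0.1]
finger_gap: -0.0001
finger_force: 0.0
```

move_arm(series=[[[0.0,0.007,-0.022,-0.03,0],[0.0,0.007,-0.022,-0.07,0],[0.0,0.007,-0.022,-0.11,0],[0.0,0.007,-0.022,-0.15,0],[0.0,0.007,-0.022,-0.17,0],[0.0,0.007,-0.022,-0.18,0],[0.0,0.007,-0.022,-0.18,0],[0.0,0.007,-0.022,-0.18,0]]])

```text
time_s: 4.4
position: [0.547, -0.1272, 0.0924]
eef_rot: [0.216, 3.133, -0.0]
wrist_force: [0.6, 0.1, 0.5]
finger_gap: 0.0001
finger_force: 0.0
```

```bash
python3 - <<'E'
from h import *
q=[.599,.0308,-.137];c,s=np.cos(q[2]),np.sin(q[2])
o=observe();w=o["position"]-np.array([q[0],q[1],0]);print(o["position"],o["eef_rot"],"fix",c*w[0]+s*w[1],-s*w[0]+c*w[1])
p=capture("scene");v=capture("top");save(p,"s2.png");save(v,"t2.png")
def d(p,f):
    im=cv2.cvtColor(p["color"],cv2.COLOR_RGB2BGR)
    for X in [(-.03,.03,.05),(-.03,.085,.09),(-.13,-.2,.018),(.13,-.2,.018),(.13,.21,.018),(-.13,.21,.018),(-.03,.0679,.2037)]:
        W=np.array([q[0]+c*X[0]-s*X[1],q[1]+s*X[0]+c*X[1],X[2]]);u=proj(p,W)[0];cv2.circle(im,tuple(np.round(u).astype(int).tolist()),1,(255,0,255),-1)
    return im[f]
a=d(p,np.s_[190:390,200:440]);b=d(v,np.s_[150:300,230:410])
cv2.imwrite("pics/c2.png",np.hstack([cv2.resize(a,(432,360)),cv2.resize(b,(368,360))]))
E
```

```text
[ 0.54696159 -0.12720961  0.09237164] [ 2.16292719e-01  3.13266651e+00 -2.32337754e-04] fix -0.02997115101138576 -0.16363606651374
```

View pics/c2.png

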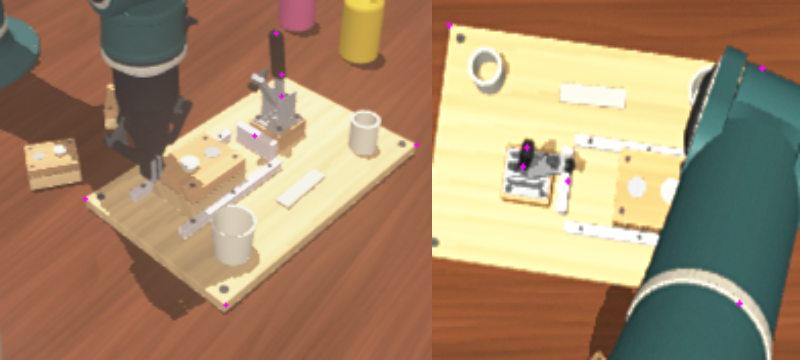

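move_arm(series=[[[0.0,0,0,-0.02,0],[0.0,0,0,-0.04,0],[0.0,0,0,-0.055,0],[0.0,0,0,-0.058,0],[0.0,0,0,-0.058,0],[0.0,0.0007,0.005,-0.058,0],[0.0,0.0014,0.01,-0.058,0],[0.0,0.0014,0.01,-0.058,0]]])

```text
time_s: 5.3
position: [0.5482, -0.1159, 0.0338]
eef_rot: [0.214, 3.133, 0.001]
wrist_force: [-0.6, 1.1, 0.0]
finger_gap: -0.0001
finger_force: 0.0
```

move_arm(series=[[[0.0,0.0007,0.005,0,0],[0.0,0.0016,0.012,0,0],[0.0,0.0028,0.02,0,0],[0.0,0.0039,0.028,0,0],[0.0,0.005,0.036,0,0],[0.0,0.006,0.044,0,0],[0.0,0.0069,0.05,0,0],[0.0,0.0076,0.055,0,0]]])

```text
time_s: 6.1
position: [0.5556, -0.0617, 0.0335]
eef_rot: [0.216, 3.134, -0.001]
wrist_force: [-0.6, -6.1, 4.6]
finger_gap: -0.0
finger_force: 2.9
```

move_arm(series=[[[0.0,0.0003,0.002,0,0],[0.0,0.0005,0.004,0,0],[0.0,0.0008,0.006,0,0],[0.0,0.0011,0.008,0,0],[0.0,0.0013,0.009,0,0],[0.0,0.0014,0.01,0,0],[0.0,0.0014,0.01,0,0],[0.0,0.0014,0.01,0,0]]])

```text
time_s: 6.9
position: [0.5568, -0.0521, 0.0334]
eef_rot: [0.216, 3.134, -0.0]
wrist_force: [0.1, -5.2, 3.3]
finger_gap: 0.0003
finger_force: 2.4
```

move_arm(series=[[[0.0,0.0001,0.001,0,0],[0.0,0.0003,0.002,0,0],[0.0,0.0004,0.003,0,0],[0.0,0.0005,0.004,0,0],[0.0,0.0007,0.005,0,0],[0.0,0.0008,0.006,0,0],[0.0,0.0008,0.006,0,0],[0.0,0.0008,0.006,0,0]]])

```text
time_s: 7.7
position: [0.5574, -0.0483, 0.0334]
eef_rot: [0.219, 3.133, -0.004]
wrist_force: [-0.9, -16.2, 4.1]
finger_gap: -0.0001
finger_force: 8.3
```

move_arm(series=[[[0.0,-0.002,-0.015,0,0],[0.0,-0.004,-0.03,0,0],[0.0,-0.004,-0.03,0.04,0],[0.0,-0.004,-0.03,0.085,0],[0.0,-0.004,-0.03,0.13,0],[0.0,-0.004,-0.03,0.17,0],[0.0,-0.004,-0.03,0.18,0],[0.0,-0.004,-0.03,0.18,0]]])

```text
time_s: 8.5
position: [0.554, -0.0765, 0.2145]
eef_rot: [0.216, 3.132, 0.001]
wrist_force: [-0.3, -0.1, -0.6]
finger_gap: -0.0001
finger_force: 0.0
```

```bash
python3 - <<'E'
from h import *
q=[.599,.0308,-.137];c,s=np.cos(q[2]),np.sin(q[2])
o=observe();print(o["position"],o["wrist_force"])
p=capture("scene");v=capture("top")
for pp in(p,v):
  for m in mark_of(pp,"mould"):
    w=ray(pp,m["point"],.018)[:2]-q[:2];print((c*w[0]+s*w[1]).round(3),(-s*w[0]+c*w[1]).round(3),m["score"])
a=p["color"][190:390,200:440];b=v["color"][150:300,230:410]
cv2.imwrite("pics/c3.png",np.hstack([cv2.resize(a,(432,360)),cv2.resize(b,(368,360))])[...,::-1])
E
```

```text
[ 0.55396918 -0.0764607   0.21451865] [-0.33768559 -0.10818172 -0.63292763]
-0.199 -0.201 0.96
-0.028 -0.027 0.94
-0.245 -0.032 0.66
0.018 -0.487 0.19
-0.023 -0.019 0.81
-0.254 -0.031 0.55
-0.214 -0.184 0.38
```

View pics/c3.png

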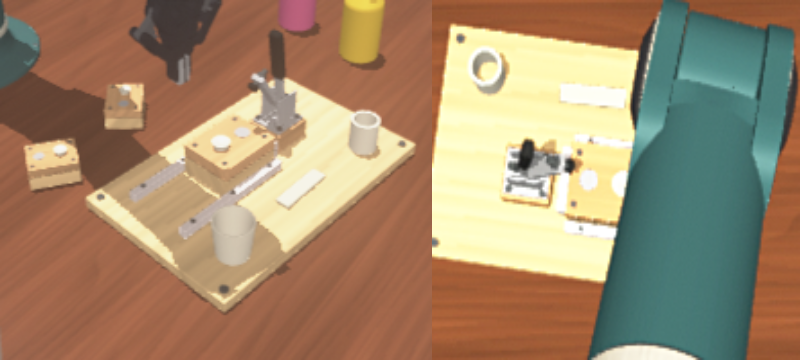

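The mould is home: the networks put its fixture y at -19 to -27 mm, and the force rose at contact with the stop. Next I go to the mould side of the handle, above the holding arm.

move_arm(series=[[[0.0,0.0055,0.04,0.005,0],[0.0,0.011,0.08,0.005,0],[0.0,0.0165,0.12,0.005,0],[0.0,0.0194,0.141,0.005,0],[0.0,0.0194,0.141,0,0],[0.0,0.0194,0.141,-0.015,0],[0.0,0.0194,0.141,-0.032,0],[0.0,0.0194,0.141,-0.032,0]]])

```text
time_s: 9.5
position: [0.5713, 0.0633, 0.178]
eef_rot: [-0.219, -3.13, 0.003]
wrist_force: [-0.2, -0.3, -0.4]
finger_gap: 0.0
finger_force: 0.0
```

```bash
python3 - <<'E'
from h import *
p=capture("scene");v=capture("top")
a=p["color"][150:310,250:442];b=v["color"][150:300,230:410]
cv2.imwrite("pics/c4.png",np.hstack([cv2.resize(a,(432,360)),cv2.resize(b,(368,360))])[...,::-1])
E
```

```text
(no output)
```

View pics/c4.png

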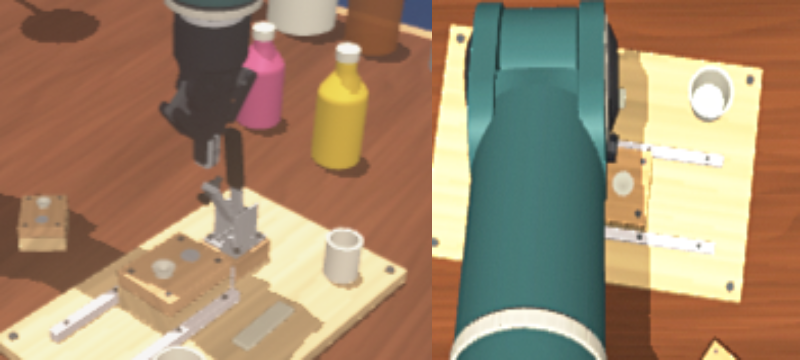

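move_arm(series=[[[0.0,0.0016,0.012,0.003,0],[0.0,0.0033,0.024,0.005,0],[0.0,0.0046,0.034,0.006,0],[0.0,0.006,0.044,0.007,0],[0.0,0.0074,0.054,0.006,0],[0.0,0.0087,0.063,0.004,0],[0.0,0.0098,0.071,0.002,0],[0.0,0.0108,0.078,0,0]]])

```text
time_s: 10.4
position: [0.5839, 0.1435, 0.1813]
eef_rot: [0.216, 3.134, -0.001]
wrist_force: [-1.4, -7.0, 3.0]
finger_gap: 0.0001
finger_force: 3.4
```

move_arm(series=[[[0.0,0.0012,0.009,-0.004,0],[0.0,0.0023,0.017,-0.009,0],[0.0,0.0033,0.024,-0.015,0],[0.0,0.0042,0.031,-0.022,0],[0.0,0.0051,0.037,-0.03,0],[0.0,0.0059,0.043,-0.039,0],[0.0,0.0063,0.046,-0.045,0],[0.0,0.0066,0.048,-0.05,0]]])

```text
time_s: 11.2
position: [0.59, 0.1914, 0.1304]
eef_rot: [-0.216, -3.133, 0.001]
wrist_force: [0.0, -0.1, 0.7]
finger_gap: -0.0001
finger_force: 0.0
```

move_arm(series=[[[0.0,0,0,0,0],[0.0,0,0,0.02,0],[0.0,0,0,0.06,0],[0.0,-0.005,-0.035,0.1,0],[0.0,-0.01,-0.07,0.12,0],[0.0,-0.025,-0.1,0.13,0],[0.0,-0.05,-0.12,0.13,0],[0.0,-0.08,-0.14,0.13,0]]])

```text
time_s: 12.0
position: [0.5098, 0.0494, 0.2617]
eef_rot: [0.218, 3.133, 0.0]
wrist_force: [0.2, -0.9, 0.5]
finger_gap: -0.0001
finger_force: 0.0
```

```bash
python3 - <<'E'
from h import *
p=capture("scene");v=capture("top")
print(observe()["wrist_force"],[ (m["point"],m["score"]) for m in mark_of(p,"handle_end")])
q=[.599,.0308,-.137];c,s=np.cos(q[2]),np.sin(q[2])
y=.085+.115*np.cos(.12);print("locked expected px",proj(p,np.array([q[0]-c*.03-s*y,q[1]-s*.03+c*y,.09+.115*np.sin(.12)])))
for pp in(p,v):
  for m in mark_of(pp,"mould"):
    w=ray(pp,m["point"],.018)[:2]-q[:2];print((c*w[0]+s*w[1]).round(3),(-s*w[0]+c*w[1]).round(3),m["score"])
a=p["color"][150:390,230:518]
cv2.imwrite("pics/c5.png",cv2.resize(a,(720,600))[...,::-1])
E
```

```text
[ 0.41550543 -0.41786878  0.22411538] []
locked expected px [[382.96206716 221.347432  ]]
-0.234 -0.04 0.9
-0.197 -0.206 0.84
-0.028 -0.023 0.78
-0.219 -0.19 0.82
```

View pics/c5.png

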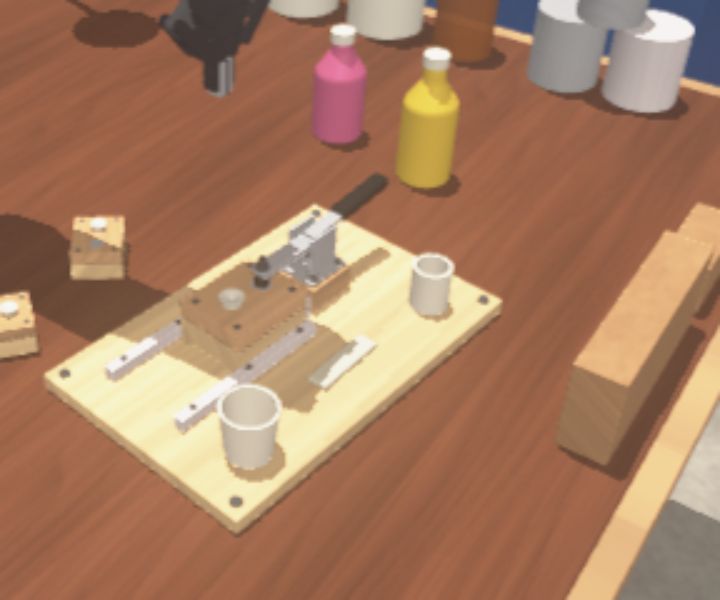

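The handle end shows at full-image (382,223), against (383,221) predicted for lock. The holding arm is down on the lid, the mould is at the stop and the fingers are clear.

```bash
python3 -c "
from cell import *
print(sign_off())"
```

```text
the job is handed in; nothing more can be done
None
```

I pushed the mould home against the stop and pushed the clamp handle over until it locked, then handed the job in at about 12 s; the sign-off returned no verdict, but the last picture shows the mould at the stop, the handle locked and the other things on the board and the two bottles in place.

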